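# Take the empty rack out of a pipette tip box

## Robot

A 7-joint arm with a two-finger parallel gripper is mounted at the origin on the work surface. World frame = base frame: x ahead of the robot, y to its left, z up, the work surface at z = 0. Lengths are in m, angles in rad, forces in N, time in s.
With the tool pointing down it reaches from about 0.425 to 0.8 m from the base axis. Payload 8.3 kg.
Tool frame: the origin (TCP) lies on the centre line of the jaws, within the pads' length; the fingertips stand 22 mm ahead of it and the grasp point (between the pads) lies 3 mm ahead of it (env.tips_ahead is the distance from the TCP to the fingertips, in m); z points along the fingers, x is the direction in which the jaws open and shut, and the axes are right-handed (so a half turn about z gives the same grasp; the last joint's range is limited). The gripper opens to 85 mm and grips with 20 to 120 N. Pads are 22 mm wide; open, the fingers measure 114 mm over their backs; the gripper's body (76 mm by 85 mm) begins 54 mm behind the grasp point. The pads swing forward as they close: fully open they stand 13 mm farther back than shut.
Start: joints at [1.275, 0.383, 0.016, 1.37, -0.006, 1.388, -0.046], TCP at [0.144, -0.608, 0.253] pointing down, gripper open.
Joint ranges: [-2.95, 2.95], [-0.25, 2.06], [-1.52, 1.56], [0.18, 2.33], [-1.44, 4.58], [0.02, 2.06], [-3.01, 3.01]. Speed limits (rad/s): [2.39, 2.39, 3.01, 3.01, 3.14, 3.14, 3.14].

## Interface

Orientations are given as a unit quaternion [w, x, y, z].
In Python, from bench import env, command_gripper, kin, viewer, finish_job gives the robot as it stands. Calls block until the motion is done:
- env.move_pose(position, orientation): joint-space move of the TCP to a pose.
- env.servo_line(position, velocity=0.15, attitude=None, force_limit=None): straight line of the TCP; attitude=None keeps the orientation; velocity is the mean speed in m/s. With force_limit (N) it stops when the force on the tool has changed by that much, and returns True; else False.
- env.movej(angles): joint-space move.
- command_gripper(opening, strength=None): opening from 0.0 (shut) to 1.0 (fully open); strength is the grip in N (None keeps the last); returns when the fingers have stopped.
- env.pause(seconds).
- kin.solve_ik(position, orientation): joint angles nearest the present ones, or None.
- env.observe(): the state.
- viewer.grab_frame(name): name is "side" or "top"; returns a dict with "pixels" (420x560x3 uint8, red, green, blue), "z_map" (420x560 float32, m along the optical axis (not along the pixel's ray), 0 where there is no reading), "vfov" (degrees; the focal length in pixels is half the picture's height over the tangent of half this angle, whatever the lens; pixels are square), "cx", "cy" (the principal point, pixels), "origin" and "rotation" of the camera in the world. Camera axes: x right, y down, z forward; pixel columns grow to the right and rows downward; lengths in m; the calibration is good to about 2 mm. A picture is of the moment at which its call begins.
A pose or a line that the arm cannot do raises env.Unreachable and nothing moves.
- finish_job(): hands the job in, once; it reports no verdict.
The state is a dict: "time": time; "joint_pos": joint angles; "joint_velocities": joint speeds; "tau": joint torques, N m; "tcp_pos": TCP position; "eef_rot": TCP orientation; "ft_force": force on the tool from outside, world axes, zero at the start; "ft_torque": the same for the moment, N m; "opening": opening from 0.0 (shut) to 1.0 (fully open).
Only numpy, scipy, OpenCV 4.12 (cv2) and the standard library are available. Lean on these libraries where they do the work, as an engineer would, in place of code of your own. Each camera call takes 0.05 s, during which the arm holds its last target.

## Task

The rack in the pipette tip box has run empty and has to come out for refilling. Lift the box's hinged lid all the way back until it rests on its stop, then pinch the rack's two opposed side catches together with the fingers and lift the rack out of the box, leaving the other things on the bench alone. Finish while still holding the rack by its pinched catches, its deck level and at least 7 cm higher than where it sat, touching nothing but the gripper.

Things in the scene. Friction and masses are not known exactly. Their poses are not given: they have to be found in the camera images.
- tipbox: Tip box alone on a dark pad (150 x 110 x 2 mm), mid-bench: dark base 122 (its x) x 82 mm (y), rim 62 mm above the bench, 3 mm walls, milky clear lid (96 mm high closed). Cannot shift or tip. Origin: centre of its underside, z up; hinge at its +x end; thumb tab and blank label at its -x end, roughly facing the robot. A keeper bar inside each long wall, at mid-length, holds a rack catch down.
- lid (a joint): Angle of the lid in rad: 0 closed, grows as it opens up and back; 1.92 is its stop, leaning back past upright. About 60 g, nearly free: let go below about 1.0 rad it falls shut, beyond about 1.45 rad it falls back onto its stop and stays there.
- lid_hinge (a point): Middle of the lid's hinge line, which runs along the box's y at (+61, 0, +62) mm in the box's frame. Axes: the lid's own (the box's when closed), turning with it. The lid is an upside-down tray 122 x 82 x 34 mm reaching from here towards its -x.
- lid_tab (a point): Centre of the grip on the lid's thumb tab: a block 18 mm wide (y) and 8 mm thick (z) standing 22 mm out of the lid's near end wall at its lower edge, free all round. The point is at (-134, 0, +6) mm from the hinge in the lid's axes (68 mm above the bench when closed), 12 mm out from the end wall, 10 mm from the tab's tip. Axes: the lid's.
- rack: Tip rack (cassette): light grey plastic, deck 112 (x) x 74 (y) x 3 mm with rows of empty tip holes and short skirts below; loose, but locked into the box by its catches. About 80 g. Origin: centre of the deck's underside, 57 mm above the bench when seated, axes then as the box's. Its lowest parts hang 24 mm below the origin.
- catch_l (a joint): How far the catch on the rack's +y side is pushed in towards the rack's middle, m: 0 at rest, 0.006 fully in (hard stop). Spring: 1.5 N at rest, 4.5 N fully in. Its barb is clear of the keeper bar from about 0.004 on; pinch both catches to their stops.
- catch_r (a joint): The same for the catch on the -y side, pushed towards +y.
- catch_l_pad (a point): Centre of the outer face of the +y catch's upright finger pad, at (0, +33, +19) mm in the rack's frame at rest, 76 mm above the bench when seated. Pad 26 mm long (x), 3 thick; its top is 87 mm above the bench, 25 above the box's rim; free room outside it over the rim. Outer faces of the two pads: 66 mm apart at rest, 54 when pinched, moving straight along y. Axes: the rack's.
- catch_r_pad (a point): The same for the -y catch: (0, -33, +19) mm in the rack's frame at rest.
- bottle: Bystander: frosted reagent bottle, 72 mm across, 150 mm tall, standing; origin at its foot. Leave it alone.
- tube_rack: Bystander: low micro-tube rack block, 68 x 110 x 26 mm with a few small tubes; origin under its middle. Leave it alone.
- tissues: Bystander: carton of wipes, 110 x 110 x 80 mm with a wipe sticking out of the top; origin under its middle. Leave it alone.
Things that resemble listed ones, but are neither listed nor needed, are in the scene too. Of the things like the tipbox, leave any that is green or yellow; of the rest the larger one is meant.

How it is judged:
By the outcome, as a careful person would: the job done as asked, in the order asked, and still so for the second after the job is handed in, while the arm keeps its last pose, push and grip.
It also fails if it takes over 48 s, if anything falls off the work surface, if the arm or the gripper's body presses on something with over 40 N, if the wrist force passes 120 N, or if a joint passes its speed limit or range.

## Working session

There is one attempt and no reset: what is moved stays moved. The work goes in short steps, each a Python script; the robot and the scene stay as the last script left them, time stands still between calls to the robot, and variables do not carry over. Pictures are saved under pics/ and viewed, and the job is handed in when it is done.

```bash
ls; mkdir -p pics; python3 - <<'E'
from bench import env, viewer
import cv2,numpy as np
print(env.observe())
for n in("side","top"):
    f=viewer.grab_frame(n); cv2.imwrite(f"pics/{n}0.png",f["pixels"][:,:,::-1]); np.savez(f"pics/{n}0.npz",**f)
    print({k:v for k,v in f.items() if k not in("pixels","z_map")})
E
```

```text
pics
{'time': 0.0, 'joint_pos': array([ 1.27511191,  0.38424351,  0.01637132,  1.37118518, -0.00629186,
        1.38819169, -0.04653602]), 'joint_velocities': array([-0.00067002,  0.00098637,  0.00194206,  0.0025856 , -0.00158173,
        0.00041563,  0.00058597]), 'tau': array([-5.95693618e-04, -6.27598715e+01,  8.44009034e-01, -3.71827483e+01,
        1.67983992e-02,  1.40719311e-02, -1.26282737e-05]), 'tcp_pos': array([ 0.1441053 , -0.60767714,  0.25226142]), 'eef_rot': array([-5.96133552e-04,  7.84447946e-01, -6.20193874e-01, -7.89286629e-04]), 'ft_force': array([ 0.1322058 ,  0.53214176, -0.03206413]), 'ft_torque': array([ 0.01810621, -0.03895545, -0.04193134]), 'opening': 0.9968878473420123}
{'vfov': 57.89614078077571, 'cx': 278.4994444448514, 'cy': 207.83737339379243, 'origin': array([0.37211492, 0.60048232, 0.66462763]), 'rotation': array([ 0.0627312 , -0.13086992,  0.90529804, -0.39921588])}
{'vfov': 46.83912856724558, 'cx': 282.18783060551783, 'cy': 206.85857142861943, 'origin': array([ 0.43374235, -0.00351162,  1.34918733]), 'rotation': array([-0.03761874,  0.71442432, -0.6980307 ,  0.03059182])}
```

View pics/side0.png

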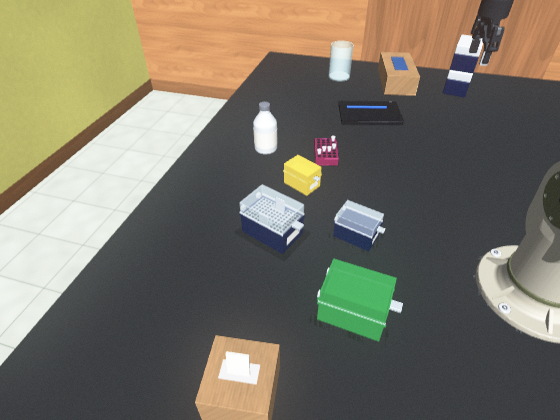

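View pics/top0.png

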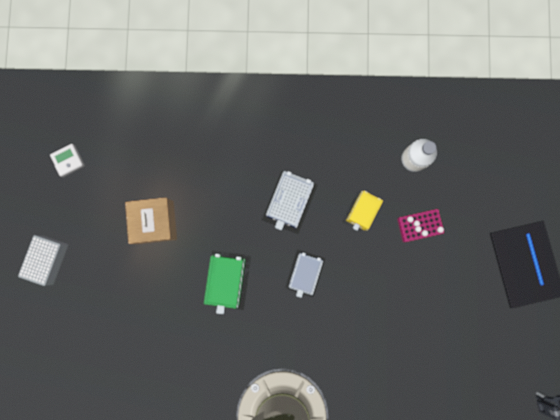

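The top view shows the target box (clear lid, dark base) at about (290,200), with its tab near (280,225). The side view has it at (272,217). The other boxes are green at (225,282), yellow at (365,210) and a small dark one at (306,274).

```bash
cat > h.py <<'E'
import numpy as np, cv2
from scipy.spatial.transform import Rotation as R
def cam(f):
    q=np.array(f["rotation"]); return R.from_quat(q[[1,2,3,0]]).as_matrix(), np.array(f["origin"]), 210/np.tan(np.radians(float(f["vfov"]))/2)
def cloud(f):
    M,o,F=cam(f); z=np.asarray(f["z_map"]); v,u=np.mgrid[:420,:560]
    p=np.stack([(u-f["cx"])/F*z,(v-f["cy"])/F*z,z],-1)
    return p@M.T+o
def proj(f,P):
    M,o,F=cam(f); c=(np.atleast_2d(P)-o)@M; return np.c_[c[:,0]/c[:,2]*F+f["cx"],c[:,1]/c[:,2]*F+f["cy"]]
def load(n): return dict(np.load(n))
def crop(f,x0,y0,x1,y1,name,pts=None):
    im=np.ascontiguousarray(f["pixels"][y0:y1,x0:x1,::-1]); s=min(800//(x1-x0),600//(y1-y0))
    im=cv2.resize(im,None,fx=s,fy=s,interpolation=cv2.INTER_CUBIC)
    if pts is not None:
        for p in proj(f,pts): cv2.circle(im,tuple(int(round(a)) for a in ((p-[x0,y0]+.5)*s)),3,(0,0,255),-1)
    cv2.imwrite(name,im)
E
python3 - <<'E'
from h import *
t=load("pics/top0.npz"); s=load("pics/side0.npz")
crop(t,240,150,340,250,"pics/tc.png"); crop(s,220,170,330,260,"pics/sc.png")
for f,b in((t,(255,165,325,235)),(s,(230,180,310,250))):
    P=cloud(f)[b[1]:b[3],b[0]:b[2]].reshape(-1,3)
    print(np.histogram(P[:,2],bins=np.arange(-.01,.12,.006)))
    for lo,hi in((.05,.065),(.065,.075),(.09,.102)):
        Q=P[(P[:,2]>lo)&(P[:,2]<hi)]
        if len(Q)>5: print(lo,len(Q),Q.mean(0),cv2.minAreaRect((Q[:,:2]*1000).astype(np.float32)))
E
```

```text
(array([ 189, 2135,  933,   21,    1,    1,    5,    3,    4,    3,    4,
          4,   28,   54,   21,    5,   80, 1080,  316,    0,    0]), array([-0.01 , -0.004,  0.002,  0.008,  0.014,  0.02 ,  0.026,  0.032,
        0.038,  0.044,  0.05 ,  0.056,  0.062,  0.068,  0.074,  0.08 ,
        0.086,  0.092,  0.098,  0.104,  0.11 ,  0.116]))
0.05 15 [ 0.54891623 -0.01274636  0.0600611 ] ((554.1527099609375, -28.36334991455078), (63.212059020996094, 149.66842651367188), 36.19785690307617)
0.065 83 [ 0.53244179 -0.00236349  0.07029204] ((569.7506713867188, -12.250968933105469), (72.8764877319336, 150.25851440429688), 70.38526153564453)
0.09 1448 [ 0.5788869  -0.0088067   0.09606532] ((579.41357421875, -8.764411926269531), (81.94445037841797, 122.74571228027344), 69.4604721069336)
(array([   0, 1594,  805,  144,  141,  129,  130,  122,  116,  109,   98,
        105,  120,  187,  136,  115,  127, 1207,  200,    0,    0]), array([-0.01 , -0.004,  0.002,  0.008,  0.014,  0.02 ,  0.026,  0.032,
        0.038,  0.044,  0.05 ,  0.056,  0.062,  0.068,  0.074,  0.08 ,
        0.086,  0.092,  0.098,  0.104,  0.11 ,  0.116]))
0.05 256 [0.56803751 0.0254029  0.05753027] ((555.44580078125, -65.1629409790039), (211.06663513183594, 130.55816650390625), 69.46024322509766)
0.065 286 [0.55513658 0.02556845 0.07048245] ((568.7201538085938, 25.388870239257812), (148.1477508544922, 68.94010925292969), 12.532894134521484)
0.09 1449 [ 0.57469189 -0.00259079  0.09665491] ((576.748046875, -6.6370391845703125), (85.70869445800781, 124.36444854736328), 70.0508041381836)
```

View pics/tc.png

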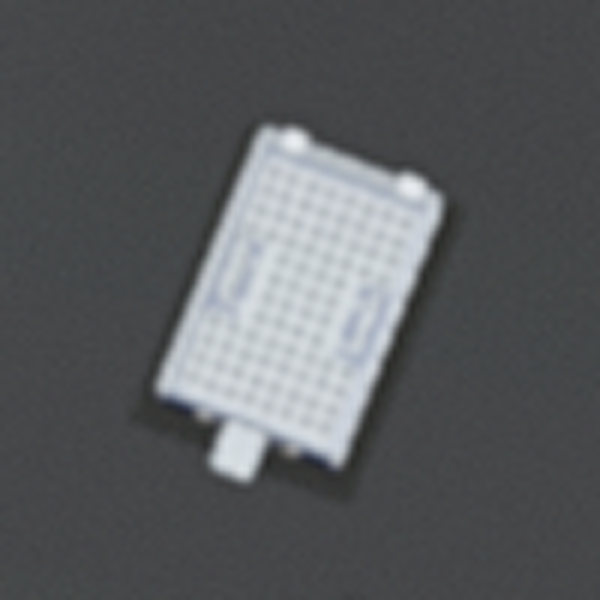

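View pics/sc.png

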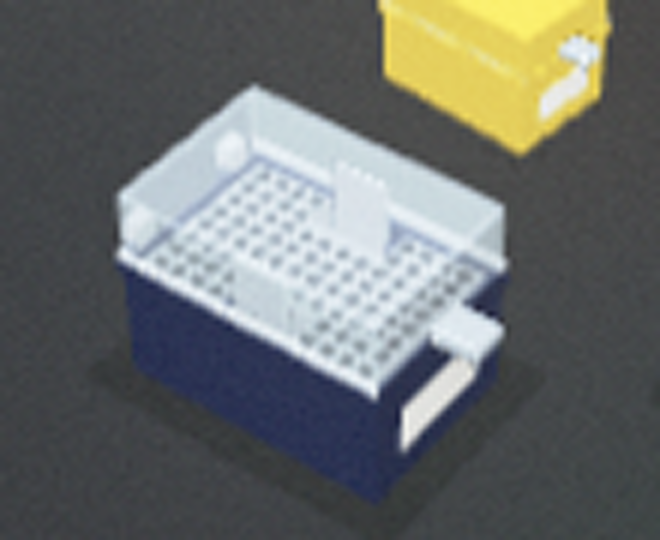

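```bash
cat >> h.py <<'E'
def b2w(P,c,yaw):
    P=np.atleast_2d(P).astype(float); r=R.from_euler('z',yaw).as_matrix(); return P@r.T+[c[0],c[1],0]
E
python3 - <<'E'
from h import *
t=load("pics/top0.npz"); s=load("pics/side0.npz")
pts=np.array([[a*.061,b*.041,.096] for a in(1,-1) for b in (1,-1)]+[[-.083,.009,.072],[-.083,-.009,.072],[-.061,.041,.062],[0.061,.041,.062],[0,.033,.087],[0,-.033,.087],[-.061,.041,0],[-.061,-.041,0]])
W=b2w(pts,(.578,-.0077),np.radians(-20.3))
crop(t,240,150,340,250,"pics/tc1.png",W); crop(s,220,170,330,260,"pics/sc1.png",W)
a=cv2.imread("pics/tc1.png"); b=cv2.resize(cv2.imread("pics/sc1.png"),(400,327)); cv2.imwrite("pics/c1.png",np.hstack([cv2.resize(a,(400,400)),cv2.copyMakeBorder(b,0,73,0,0,cv2.BORDER_CONSTANT)]))
# tab from depth
for f in(t,s):
    P=cloud(f); r=R.from_euler('z',np.radians(-20.3)).as_matrix()
    L=(P-[.578,-.0077,0])@r
    m=(L[...,0]<-.064)&(L[...,0]>-.1)&(abs(L[...,1])<.03)&(L[...,2]>.066)&(L[...,2]<.08)
    print(m.sum(),L[m].mean(0),L[m].min(0),L[m].max(0))
    m=(abs(L[...,0])<.08)&(abs(L[...,1])<.06)&(L[...,2]>.091)
    print(m.sum(),np.percentile(L[m],[1,5,50,95,99],axis=0).round(4))
E
```

```text
45 [-0.07261566 -0.00076346  0.07138339] [-0.08144371 -0.009599    0.06651395] [-0.06428792  0.00802902  0.07929432]
1436 [[-0.0584 -0.0408  0.0914]
 [-0.0534 -0.0376  0.0925]
 [ 0.001  -0.0009  0.0962]
 [ 0.0564  0.0362  0.1003]
 [ 0.0613  0.0394  0.1017]]
72 [-0.07498766  0.00205117  0.0720342 ] [-0.08466225 -0.00796477  0.0665284 ] [-0.06400664  0.01062931  0.07536535]
1425 [[-0.0626 -0.0401  0.0916]
 [-0.0594 -0.0362  0.0944]
 [-0.0057  0.0038  0.0969]
 [ 0.0528  0.0406  0.0986]
 [ 0.0584  0.0418  0.0994]]
```

View pics/c1.png

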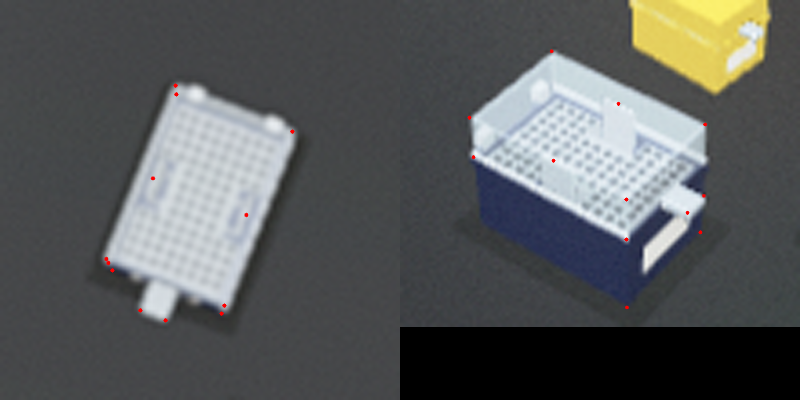

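Projecting the box model onto both views matches to within about 2 mm: centre (0.578, -0.008), yaw -20.3°. The plan is to grip the tab across its width with the tool pointing down and the tips just past the tab, then carry it round the arc while it pivots in the pads.

```bash
cat >> h.py <<'E'
C=(.578,-.0077); YAW=np.radians(-20.3)
def quat(sgn=1,yaw=YAW):
    x=sgn*np.array([-np.sin(yaw),np.cos(yaw),0]); z=np.array([0,0,-1.]); M=np.c_[x,np.cross(z,x),z]
    return R.from_matrix(M).as_quat()[[3,0,1,2]]
RG=.138
def tabtcp(th,ahead=.014):   # TCP for lid angle th
    x=.061-RG*np.cos(th)+.006*np.sin(th); z=.062+RG*np.sin(th)+.006*np.cos(th)
    return b2w([x,0,z+ahead],C,YAW)[0]
E
python3 - <<'E'
from h import *
from bench import env,kin
print(env.tips_ahead)
for s in(1,-1):
    q=quat(s)
    L=[tabtcp(0)+[0,0,.1]]+[tabtcp(t) for t in(0,.5,1,1.5,1.87)]+[tabtcp(1.87)+[0,0,.06],b2w([0,0,.25],C,YAW)[0],b2w([0,0,.088],C,YAW)[0]]
    for p in L:
        j=kin.solve_ik(p,q); print(p.round(3),None if j is None else np.round(j,2))
E
```

```text
0.022
[0.506 0.019 0.182] [ 0.68  0.3  -0.91  1.76  0.25  1.2   0.91]
[0.506 0.019 0.082] [ 0.7   0.47 -0.97  1.87  0.45  1.04  0.75]
[0.524 0.012 0.147] [ 0.66  0.39 -0.91  1.76  0.33  1.16  0.87]
[ 0.57  -0.005  0.195] [ 0.58  0.41 -0.82  1.58  0.31  1.28  0.93]
[ 0.632 -0.028  0.214] [ 0.5   0.52 -0.74  1.38  0.35  1.37  0.97]
[ 0.679 -0.045  0.206] [ 0.47  0.64 -0.74  1.24  0.42  1.42  0.98]
[ 0.679 -0.045  0.266] [ 0.46  0.61 -0.76  1.14  0.4   1.53  1.  ]
[ 0.578 -0.008  0.25 ] [ 0.56  0.39 -0.8   1.48  0.28  1.39  0.97]
[ 0.578 -0.008  0.088] [ 0.57  0.55 -0.81  1.68  0.44  1.1   0.84]
[0.506 0.019 0.182] [ 0.57  0.26 -0.77  1.77  0.19  1.19 -2.19]
[0.506 0.019 0.082] [ 0.48  0.37 -0.69  1.88  0.28  0.99 -2.26]
[0.524 0.012 0.147] [ 0.52  0.33 -0.72  1.77  0.24  1.13 -2.2 ]
[ 0.57  -0.005  0.195] [ 0.49  0.38 -0.69  1.59  0.25  1.26 -2.16]
[ 0.632 -0.028  0.214] [ 0.4   0.48 -0.59  1.39  0.27  1.35 -2.12]
[ 0.679 -0.045  0.206] [ 0.34  0.58 -0.52  1.25  0.28  1.38 -2.08]
[ 0.679 -0.045  0.266] [ 0.34  0.56 -0.54  1.15  0.27  1.5  -2.07]
[ 0.578 -0.008  0.25 ] [ 0.49  0.36 -0.69  1.49  0.23  1.38 -2.14]
[ 0.578 -0.008  0.088] [ 0.44  0.5  -0.62  1.68  0.32  1.07 -2.21]
```

```bash
python3 - <<'E'
from h import *
from bench import env,viewer,command_gripper
q=quat()
env.move_pose(tabtcp(0)+[0,0,.1],q)
command_gripper(.5,30)
print(env.servo_line(tabtcp(0)+[0,0,0.002],velocity=.08,force_limit=8))
o=env.observe(); print(o["time"],o["tcp_pos"],tabtcp(0),o["ft_force"])
f=viewer.grab_frame("side"); crop(f,220,130,330,260,"pics/s1.png",[tabtcp(0)-[0,0,.014]]); np.savez("pics/s1.npz",**f)
f=viewer.grab_frame("top"); crop(f,240,170,340,250,"pics/t1.png")
E
```

```text
False
4.5417 [0.50619659 0.01905916 0.08453619] [0.50578255 0.01901405 0.082     ] [ 0.88436245  0.52178465 -0.7679022 ]
```

View pics/s1.png

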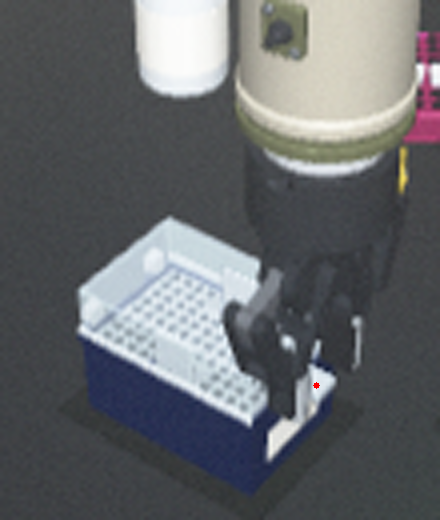

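The fingers straddle the tab (marked near (316,385) in the crop). Closing and lifting a little first.

```bash
python3 - <<'E'
from h import *
from bench import env,viewer,command_gripper
env.servo_line(tabtcp(0),velocity=.05)
command_gripper(0,30)
o=env.observe(); print(o["time"],o["opening"],o["ft_force"])
for t in(.15,.35): env.servo_line(tabtcp(t),velocity=.1)
o=env.observe(); print(o["time"],o["opening"],o["ft_force"],o["tcp_pos"]-tabtcp(.35))
f=viewer.grab_frame("side"); crop(f,220,130,330,260,"pics/s2.png")
E
```

```text
5.2333 0.20097117842925652 [-1.52691567 -0.01167534  1.83361709]
6.0167 0.19456588770029518 [ 3.77707295 -0.54247034 -2.27759792] [ 0.00033215 -0.00020517 -0.000131  ]
```

View pics/s2.png

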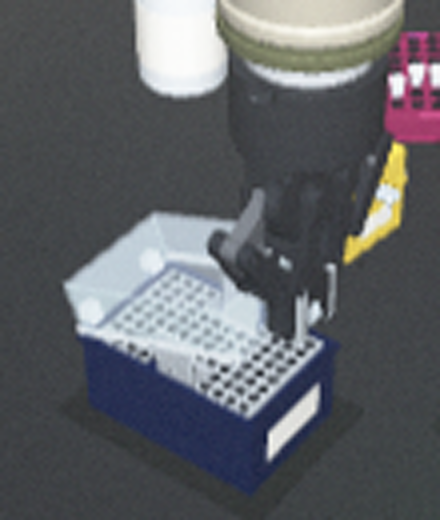

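The lid is rising with the tab, so I'll continue the arc.

```bash
python3 - <<'E'
from h import *
from bench import env,viewer,command_gripper
for t in np.linspace(.35,1.85,9)[1:]:
    env.servo_line(tabtcp(t),velocity=.09); o=env.observe(); print(round(t,2),round(o["time"],2),round(o["opening"],3),o["ft_force"].round(1))
f=viewer.grab_frame("side"); crop(f,220,80,330,260,"pics/s3.png")
E
```

```text
0.54 6.5 0.197 [ 4.1 -0.9 -3.4]
0.72 6.93 0.199 [ 2.4 -1.1 -4.4]
0.91 7.37 0.198 [ 1.  -0.9 -3.3]
1.1 7.8 0.202 [-0.6 -1.4 -2.7]
1.29 8.23 0.197 [-1.3 -1.8 -1. ]
1.48 8.67 0.198 [-1.8 -2.1  1.2]
1.66 9.1 0.197 [-1.6 -2.2  3.1]
1.85 9.53 0.202 [-2.  -3.2  5.3]
```

View pics/s3.png

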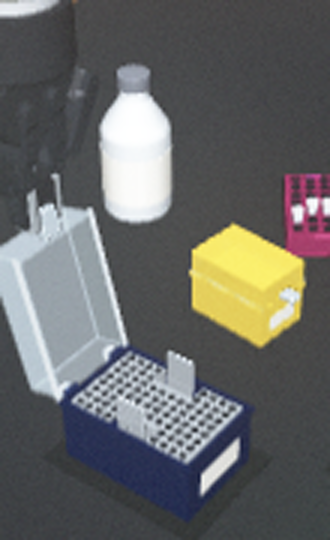

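Lid open with the tab still held at the top of the lid. Releasing, retreating up, then going above the rack.

```bash
python3 - <<'E'
from h import *
from bench import env,viewer,command_gripper
command_gripper(.5)
p=tabtcp(1.85)
env.servo_line(p+[0,0,.07],velocity=.12)
env.servo_line(b2w([-.0,0,.27],C,YAW)[0],velocity=.15)
command_gripper(1.0)
o=env.observe(); print(o["time"],o["opening"],o["ft_force"])
f=viewer.grab_frame("side"); np.savez("pics/s4.npz",**f)
pts=np.array([[0,.033,.087],[0,-.033,.087],[.013,.033,.087],[-.013,.033,.087],[.013,-.033,.087],[-.013,-.033,.087],[-.061,.041,.062],[-.061,-.041,.062]])
crop(f,220,130,330,260,"pics/s4.png",b2w(pts,C,YAW))
f=viewer.grab_frame("top"); crop(f,240,140,340,240,"pics/t4.png")
E
```

```text
12.0333 1.000102735473752 [ 0.83966727  0.36618799 -1.16683764]
```

View pics/s4.png

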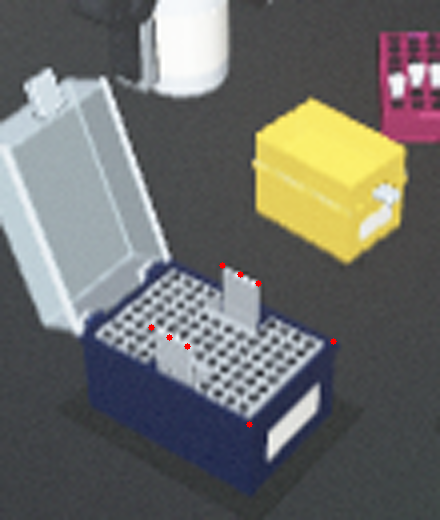

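The lid stays back on its own, and the catch pads at (240,295) and (178,355) in the crop match the prediction to about 2 mm. Descending and pinching.

```bash
python3 - <<'E'
from h import *
from bench import env,viewer,command_gripper
print(env.servo_line(b2w([0,0,.087],C,YAW)[0],velocity=.1,force_limit=8))
o=env.observe(); print(o["time"],o["tcp_pos"],o["ft_force"])
command_gripper(0,40)
o=env.observe(); print(o["time"],o["opening"],o["opening"]*85,o["ft_force"])
f=viewer.grab_frame("side"); crop(f,220,130,330,260,"pics/s5.png")
E
```

```text
False
14.1167 [ 0.57834301 -0.00766235  0.08752151] [-0.38809134 -0.43261994 -0.02626428]
14.5583 0.6039803896185926 51.33833311758037 [-4.41384298 -1.91496103 12.35822422]
```

View pics/s5.png

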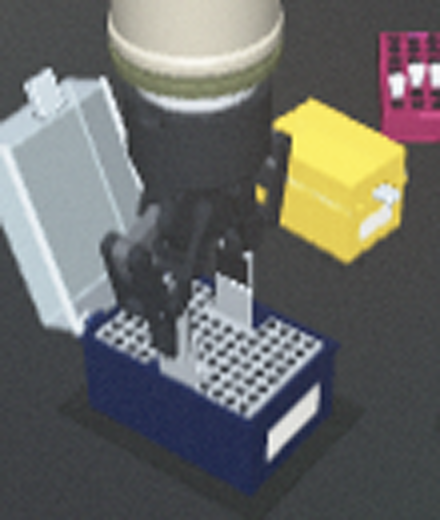

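The opening of 0.604 agrees with both catches on their stops, on the same scale as the 18 mm tab, which read 0.20. Lifting gently.

```bash
python3 - <<'E'
from h import *
from bench import env,viewer,command_gripper
for z,v in((.0895,.02),(.100,.03)):
    r=env.servo_line(b2w([0,0,z],C,YAW)[0],velocity=v,force_limit=22)
    o=env.observe(); print(r,o["time"],o["opening"],o["tcp_pos"][2],o["ft_force"])
f=viewer.grab_frame("side"); crop(f,220,130,330,260,"pics/s6.png")
E
```

```text
False 14.8833 0.603066262459848 0.08939037525515169 [-0.12750512 -0.86970694 -1.20513419]
False 15.3833 0.5965592342046481 0.1001771634291853 [ 0.45664552  0.02544539 -0.77516138]
```

View pics/s6.png

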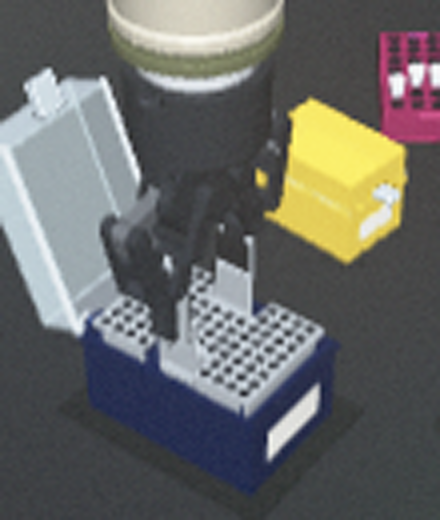

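The rack is free and rising. Lifting fully.

```bash
python3 - <<'E'
from h import *
from bench import env,viewer,command_gripper
r=env.servo_line(b2w([-.004,0,.197],C,YAW)[0],velocity=.06,force_limit=25)
env.pause(.5)
o=env.observe(); print(r,o["time"],o["opening"],o["tcp_pos"],o["ft_force"],o["eef_rot"],quat())
f=viewer.grab_frame("side"); crop(f,200,100,350,260,"pics/s7.png")
t=viewer.grab_frame("top"); crop(t,240,140,340,240,"pics/t7.png")
np.savez("pics/s7.npz",**f)
r_=R.from_euler('z',YAW).as_matrix()
L=(cloud(f)-[*C,0])@r_
m=(abs(L[...,0])<.062)&(abs(L[...,1])<.038)&(L[...,2]>.135)&(L[...,2]<.18)&((abs(L[...,0])>.018))
Q=L[m]; print(m.sum(), np.histogram(Q[:,2],bins=np.arange(.135,.181,.003)))
d=Q[(Q[:,2]>.155)]
for _ in range(5):
    c=np.linalg.lstsq(np.c_[d[:,:2],np.ones(len(d))],d[:,2],rcond=None)[0]; e=d[:,2]-np.c_[d[:,:2],np.ones(len(d))]@c; d=d[abs(e)<2.0*e.std()+5e-4]
print(c,np.degrees(c[:2]),e.std(),len(d))
E
```

```text
False 17.7 0.6016832014237319 [ 0.57425425 -0.00630506  0.19698206] [-0.55538565  0.85366962 -0.45940917] [-5.41548736e-06  8.20643757e-01  5.71440132e-01  7.83395395e-06] [0.         0.82065085 0.57142994 0.        ]
882 (array([  0,   0,   0,   1,  28,  46,  48,  52,  34,  19,  86, 553,  13,
         1,   1]), array([0.135, 0.138, 0.141, 0.144, 0.147, 0.15 , 0.153, 0.156, 0.159,
       0.162, 0.165, 0.168, 0.171, 0.174, 0.177, 0.18 ]))
[-0.00120685 -0.00191545  0.16910606] [-0.06914766 -0.10974745] 0.0009193833607681313 630
```

View pics/s7.png

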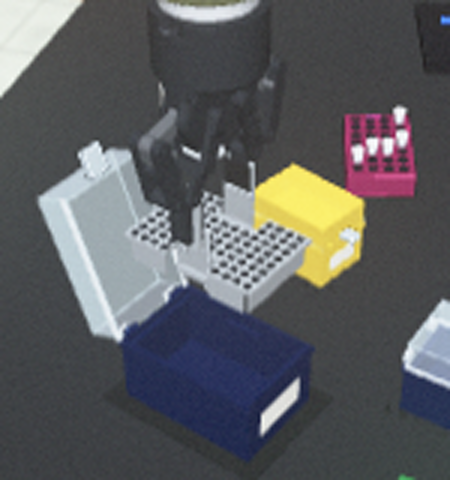

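View pics/t7.png

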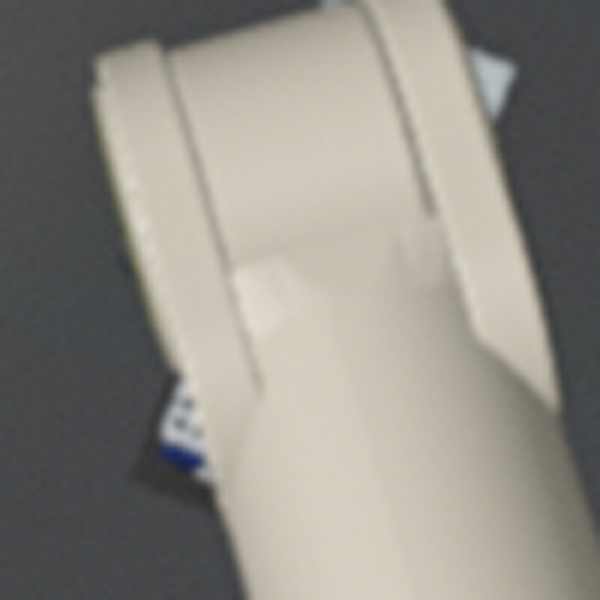

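The deck is level within about 0.1°, 109 mm above its seat and clear of the box and lid. Handing in.

```bash
python3 - <<'E'
from bench import env,finish_job
o=env.observe(); print(o["time"],o["opening"],o["ft_force"])
print(finish_job())
E
```

```text
17.8 0.5982153152461674 [ 0.00693602  0.81075048 -0.55941995]
the job is handed in; nothing more can be done
None
```

I opened the lid by its thumb tab to about 1.85 rad and let it go. It fell back onto its stop and stayed there. I then pinched both rack catches, lifted the rack straight out, and handed the job in still holding it, at 17.8 s on the robot's clock.

**Last checks:**
- **Rack:** the deck top measured 0.169 m, about 109 mm above where it sat, and level within about 0.1°. The side picture shows it clear of the box and the lid.
- **Pinch:** the gripper opening held at about 0.60, which fits both catches being on their stops. The catches themselves I could only judge from that opening and from the rack coming free.
- **Forces:** the largest wrist force I read was about 13 N, while pinching. At hand-in it was under 1 N, apart from sensor noise.
- **Bystanders:** none of the other things was approached. The last side picture covers only those near the box, and I did not compare the far ones before and after.

No check failed. The two cameras disagreed by about 2–3 mm on the box's position, close to the stated calibration. In the last top view the arm hid the rack, so the height and level figures come from the side camera alone.

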